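# Seat the gear-case cover of a model car

## Robot

A 7-joint arm with a two-finger parallel gripper is mounted at the origin on the work surface. World frame = base frame: x ahead of the robot, y to its left, z up, the work surface at z = 0. Lengths are in m, angles in rad, forces in N, time in s.
With the tool pointing down it reaches from about 0.4 to 0.875 m from the base axis. Payload 19.3 kg.
Tool frame: the origin (TCP) lies between the finger pads; the fingertips stand 17 mm ahead of it and the grasp point (between the pads) lies 2 mm behind it; z points along the fingers, x is the direction in which the jaws open and shut, and the axes are right-handed (so a half turn about z gives the same grasp; the last joint's range is limited). The gripper opens to 85 mm and grips with 20 to 120 N. Pads are 22 mm wide; open, the fingers measure 114 mm over their backs; the gripper's body (76 mm by 85 mm) begins 54 mm behind the grasp point. The pads swing forward as they close: fully open they stand 13 mm farther back than shut.
Start: joints at [-1.19, 0.521, -0.036, 1.599, 0.021, 1.021, -0.113], TCP at [0.272, 0.563, 0.248] pointing down, gripper open.
Joint ranges: [-2.91, 2.91], [-0.3, 2.13], [-1.5, 1.42], [0.17, 2.43], [-1.26, 4.41], [0.16, 1.93], [-2.52, 2.52]. Speed limits (rad/s): [1.89, 1.89, 2.39, 2.39, 3.01, 3.01, 3.01].

## Interface

Orientations are given as [roll, pitch, yaw] about the fixed x, y, z axes, in that order (R = Rz(yaw) Ry(pitch) Rx(roll)).
In Python, from workcell import bot gives the robot as it stands. The module is installed in compiled form; this text tells all that it offers.
- The arm moves only by the tool arm_command, never from a script. Its argument "targets" is a list of rows, each a list of 6 numbers: the shift along the tool's x, y, z in mm, then the turn, a rotation vector about the tool's x, y, z in degrees. In form: [[x, y, z, wx, wy, wz], ...]. A call has 1 to 8 rows; each row shifts and turns the pose as measured when the row begins, along the tool's axes as they then stand; what a row does not reach is not made up. A row lasts 1/10 s, in which the tool goes at most 50 mm and 8.59 degrees, less where a joint would pass 70% of its speed; a pose out of reach is approached as far as the arm can. A call is refused whole if a number of a shift passes 50 or a number of a turn 8.59, either way. A call with a gripper value outside its range is refused whole. "grip" is the opening in per cent of the stroke, from 0 (shut) to 100 (fully open), set as the call begins (left out, the last holds). The fingers move at their own pace and stop on an object; "grip_force" is the grip in N (left out, the last holds). Time passes only in rows, so rows that do not move let the fingers close. It gives the time, the measured TCP pose, the force and the opening at its end, in the units of the state.
- bot.observe(): the state, without advancing time (a new reading comes with each control period).
- bot.grab_frame(name): name is "side" or "top" or "wrist"; returns a dict with "color" (400x640x3 uint8, red, green, blue), "depth" (400x640 float32, m along the optical axis (not along the pixel's ray), 0 where there is no reading), "fov_y" (degrees; the focal length in pixels is half the picture's height over the tangent of half this angle, whatever the lens; pixels are square), "cx", "cy" (the principal point, pixels), "R" (3x3) and "t" (3): a world point X has camera coordinates R X + t; the wrist camera has in their place "hand_eye" (4x4, takes a point from camera to tool coordinates, whose origin is the TCP and whose axes are the tool frame's). Camera axes: x right, y down, z forward; pixel columns grow to the right and rows downward; lengths in m; the calibration is good to about 2 mm. A picture is of the moment at which its call begins: read the wrist's pose just before it.
- bot.job_done(): hands the job in, once; it reports no verdict.
The state is a dict: "clock": time; "qpos": joint angles; "qd": joint speeds; "joint_efforts": joint torques, N m; "position": TCP position; "tool_rot": TCP orientation; "force": force on the tool from outside, world axes, zero at the start; "moment": the same for the moment, N m; "grip_width": finger opening in m.
Only numpy, scipy, OpenCV 4.12 (cv2) and the standard library are available. Lean on these libraries where they do the work, as an engineer would, in place of code of your own. Each camera call takes 0.05 s, during which the arm holds its last target. There are 200 camera calls.

## Task

The cover plate of the model car's gear case still sits loose. Tighten its four lever nuts clockwise by their orange sleeves, about half a turn each, until each one comes gently but fully against its stop, in cross order: run one nut home, then the diagonally opposite one before touching the other two, then those two. Do not force a lever against its stop (20 N at the sleeve is too much), do not let the plate be pulled down crooked, and leave everything else on the car and the table where it is.

Things in the scene. Friction and masses are not known exactly. Their poses are not given: they have to be found in the camera images.
- car: Model car chassis fixed on the table, 480 mm long (its y), 324 mm wide over the wheels (its x). Origin on the table under its middle, z up; at yaw 0 x points away from the robot, turned at most 0.2 rad. Deck top 56 mm; wheels 100 mm high at (+-140, +-190) mm; blue damper towers 98 mm high at y = +-195 mm; dark gear case 175 mm square in the middle with gasket, top 83 mm.
- plate: Aluminium cover plate, 185 mm square, 6 mm thick, top 89 mm over the table when seated, up to 3.4 mm higher at the start. Axes parallel to the car's when level; its origin lies off the middle. It follows the nuts: one corner pulled down alone tilts it about 0.015 rad, then the opposite corner levels it; two neighbouring corners tilt it too far.
- nut1_top (a point): Lever nut 1, at the near left corner (-70, +70) mm of the car's frame, diagonal to nut 3. Point on its vertical turning axis, 1 mm over the lever's top. It tightens clockwise from above and moves down 1.0 mm per rad; home, against its stop, it is level with its stud's tip, at the start 2.6 to 3.4 mm above it. Running torque 0.10 N m; it stays where it is left.
- stud1_tip (a point): Tip of the fixed steel stud inside nut 1, on its axis, 107 mm over the table (up to 1 mm lower as the plate comes down); the nut's point sinks to it as the nut goes home.
- grip1 (a point): Middle of the upright orange sleeve on lever 1: 14 mm across, 40 mm tall, free to spin on its pin, 34 mm from the nut's axis. Black arm 14 mm wide ends 1 mm below it. Tightening sweeps it clockwise, outwards past the car's +y side, 2.6 to 3.4 rad (about half a turn) from its start to a hard stop that can be felt, not seen.
- lever1 (a joint): How far lever 1 is sprung against its nut (rad, positive when pushed clockwise): spring 4 N m/rad, so 1 N along the arc at the sleeve gives 0.0085 rad or 0.3 mm. About 0.025 while the nut runs, rising at the stop; 0.17 (20 N) is too much; about 0 when let go. It does not tell how far the nut has turned.
- nut2_top (a point): Lever nut 2, at the far left corner (+70, +70) mm of the car's frame, diagonal to nut 4. Point on its vertical turning axis, 1 mm over the lever's top. It tightens clockwise from above and moves down 1.0 mm per rad; home, against its stop, it is level with its stud's tip, at the start 2.6 to 3.4 mm above it. Running torque 0.10 N m; it stays where it is left.
- stud2_tip (a point): Tip of the fixed steel stud inside nut 2, on its axis, 107 mm over the table (up to 1 mm lower as the plate comes down); the nut's point sinks to it as the nut goes home.
- grip2 (a point): Middle of the upright orange sleeve on lever 2: 14 mm across, 40 mm tall, free to spin on its pin, 34 mm from the nut's axis. Black arm 14 mm wide ends 1 mm below it. Tightening sweeps it clockwise, outwards past the car's +y side, 2.6 to 3.4 rad (about half a turn) from its start to a hard stop that can be felt, not seen.
- lever2 (a joint): How far lever 2 is sprung against its nut (rad, positive when pushed clockwise): spring 4 N m/rad, so 1 N along the arc at the sleeve gives 0.0085 rad or 0.3 mm. About 0.025 while the nut runs, rising at the stop; 0.17 (20 N) is too much; about 0 when let go. It does not tell how far the nut has turned.
- nut3_top (a point): Lever nut 3, at the far right corner (+70, -70) mm of the car's frame, diagonal to nut 1. Point on its vertical turning axis, 1 mm over the lever's top. It tightens clockwise from above and moves down 1.0 mm per rad; home, against its stop, it is level with its stud's tip, at the start 2.6 to 3.4 mm above it. Running torque 0.10 N m; it stays where it is left.
- stud3_tip (a point): Tip of the fixed steel stud inside nut 3, on its axis, 107 mm over the table (up to 1 mm lower as the plate comes down); the nut's point sinks to it as the nut goes home.
- grip3 (a point): Middle of the upright orange sleeve on lever 3: 14 mm across, 40 mm tall, free to spin on its pin, 34 mm from the nut's axis. Black arm 14 mm wide ends 1 mm below it. Tightening sweeps it clockwise, outwards past the car's -y side, 2.6 to 3.4 rad (about half a turn) from its start to a hard stop that can be felt, not seen.
- lever3 (a joint): How far lever 3 is sprung against its nut (rad, positive when pushed clockwise): spring 4 N m/rad, so 1 N along the arc at the sleeve gives 0.0085 rad or 0.3 mm. About 0.025 while the nut runs, rising at the stop; 0.17 (20 N) is too much; about 0 when let go. It does not tell how far the nut has turned.
- nut4_top (a point): Lever nut 4, at the near right corner (-70, -70) mm of the car's frame, diagonal to nut 2. Point on its vertical turning axis, 1 mm over the lever's top. It tightens clockwise from above and moves down 1.0 mm per rad; home, against its stop, it is level with its stud's tip, at the start 2.6 to 3.4 mm above it. Running torque 0.10 N m; it stays where it is left.
- stud4_tip (a point): Tip of the fixed steel stud inside nut 4, on its axis, 107 mm over the table (up to 1 mm lower as the plate comes down); the nut's point sinks to it as the nut goes home.
- grip4 (a point): Middle of the upright orange sleeve on lever 4: 14 mm across, 40 mm tall, free to spin on its pin, 34 mm from the nut's axis. Black arm 14 mm wide ends 1 mm below it. Tightening sweeps it clockwise, outwards past the car's -y side, 2.6 to 3.4 rad (about half a turn) from its start to a hard stop that can be felt, not seen.
- lever4 (a joint): How far lever 4 is sprung against its nut (rad, positive when pushed clockwise): spring 4 N m/rad, so 1 N along the arc at the sleeve gives 0.0085 rad or 0.3 mm. About 0.025 while the nut runs, rising at the stop; 0.17 (20 N) is too much; about 0 when let go. It does not tell how far the nut has turned.
- gear: Brass pinion gear, 31 mm across, 12 mm high, loose on the car's deck at its +y end; origin under its middle. A bystander: leave alone.
- tin: Small open aluminium tin, 40 mm across, 22 mm high, loose on the deck at the -y end; origin under its middle. A bystander: leave alone.
- screwdriver: Blue-handled screwdriver lying on the table at the left. A bystander: leave alone.
- battery: Yellow battery pack, 140 x 45 x 26 mm, on the table at the left; origin under its middle. A bystander: leave alone.
- bottle: Amber drink bottle, 62 mm across, 190 mm tall, standing at the far right; origin under its middle. A bystander: leave alone.
- wheel: Spare wheel, 100 mm across, 44 mm high, lying flat at the right; origin under its middle. A bystander: leave alone.

How it is judged:
By the outcome, as a careful person would: the job done as asked, in the order asked, and still so for the second after the job is handed in, with the robot touching nothing.
It also fails if it takes over 69 s, if anything falls off the work surface, if the arm or the gripper's body presses on something with over 40 N, if the wrist force passes 120 N, or if a joint passes its speed limit or range.

## Working session

There is one attempt and no reset: what is moved stays moved. The work goes in short steps, Python scripts to look and compute and a tool call to move; the robot and the scene stay as the last step left them, time stands still between calls to the robot, and variables do not carry over. Pictures are saved under pics/ and viewed, about 8 in all and at most 12, crops included, and the job is handed in when it is done.

Besides the shell and the picture viewer there is one more tool, called after "Request:" as name(argument=value, ...) on one line, values as JSON. arm_command: Moves the arm, as the interface text tells. Its arguments: {"type":"object","properties":{"targets":{"type":"array"},"grip":{"type":"number"},"grip_force":{"type":"number"}},"required":["targets"]}

```bash
mkdir -p pics
cat > h.py <<'E'
import numpy as np, cv2
from scipy.spatial.transform import Rotation as Ro
from workcell import bot
def pose():
    s=bot.observe(); return np.array(s["position"]),s
def cloud(f,T=None):
    d=f["depth"];h,w=d.shape;fl=h/2/np.tan(np.radians(f["fov_y"])/2)
    v,u=np.mgrid[:h,:w];P=np.stack([(u-f["cx"])/fl*d,(v-f["cy"])/fl*d,d],-1)
    if T is not None: W=P@T[:3,:3].T+T[:3,3]
    else: W=(P-np.array(f["t"]))@np.array(f["R"])
    W[d==0]=np.nan; return W
E
python3 - <<'E'
from h import *
s=bot.observe();print(s)
for n in("top","side"):
    f=bot.grab_frame(n);np.savez(n+".npz",**f);cv2.imwrite(f"pics/{n}.png",f["color"][...,::-1])
    print(n,f["fov_y"],f["cx"],f["cy"],f["R"],f["t"])
    W=cloud(f);hsv=cv2.cvtColor(f["color"],cv2.COLOR_RGB2HSV)
    m=cv2.inRange(hsv,(5,150,120),(20,255,255));k,l,st,c=cv2.connectedComponentsWithStats(m)
    for i in range(1,k):
        if st[i,4]>15:
            p=W[(l==i)];print(c[i].round(1),st[i,4],np.nanmedian(p,0).round(4),np.nanmax(p[:,2]).round(4))
E
```

```text
{'clock': 0.0, 'qpos': array([-1.19020346,  0.5220474 , -0.03634822,  1.59998923,  0.02121093,
        1.02109096, -0.11279875]), 'qd': array([ 0.00083886, -0.00132986,  0.00142864,  0.00030696, -0.00101296,
       -0.00070792, -0.00085437]), 'joint_efforts': array([-5.88770363e-04, -9.27122068e+01,  1.98020540e+00, -3.69928980e+01,
        1.79932552e-02,  8.41161353e-03,  5.10856125e-05]), 'position': array([0.27218725, 0.56227238, 0.24771141]), 'tool_rot': array([3.14151233e+00, 1.14674058e-03, 1.12001813e+00]), 'force': array([-0.19492866,  0.35880663, -0.44811662]), 'moment': array([ 0.00185036,  0.00099465, -0.01690927]), 'grip_width': 0.08511178099797156}
top 48.53421602450165 326.6521760765955 204.14504601100845 [[ 0.02993983 -0.99946791 -0.01294225]
 [-0.99271479 -0.02822072 -0.11713639]
 [ 0.11670883  0.01635501 -0.9930315 ]] [-0.00709709  0.53822425  1.62277964]
[464.  181.5] 46 [ 0.6096 -0.4557  0.1897] 0.1983
[285.4 191.8] 20 [0.5746 0.1616 0.068 ] 0.0737
side 51.06689472982621 321.30774379172203 198.66429632245976 [[ 0.78141244 -0.62365231  0.02126954]
 [-0.39057519 -0.51539001 -0.76277399]
 [ 0.48666786  0.58773373 -0.64631529]] [-0.43654906  0.28755988  1.00998392]
[471.9 264.1] 68 [ 0.6076 -0.4589  0.1887] 0.1926
```

Run:
```python
import numpy as np,cv2
a=np.load("top.npz")["color"][80:330,200:520,::-1];cv2.imwrite("pics/top_c.png",cv2.resize(a,None,fx=2.4,fy=2.4,interpolation=cv2.INTER_CUBIC))
```

```text
(no output)
```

View pics/top_c.png

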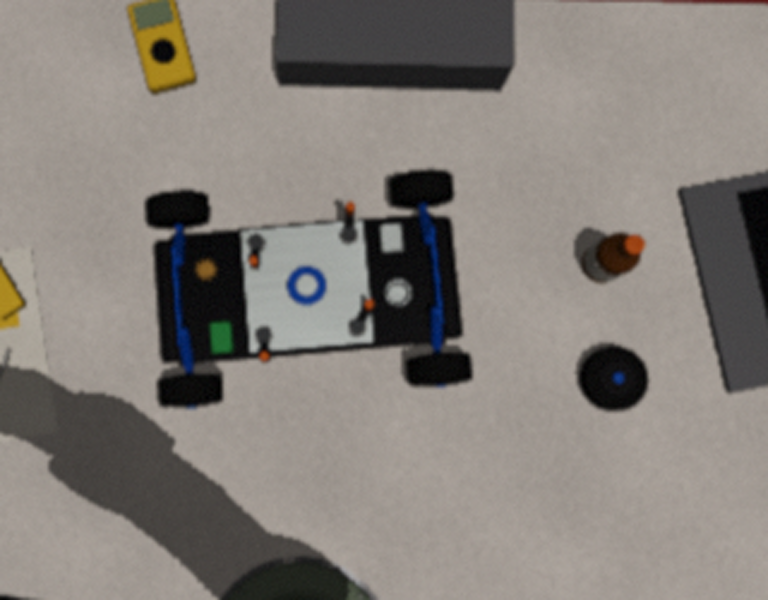

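View pics/side.png

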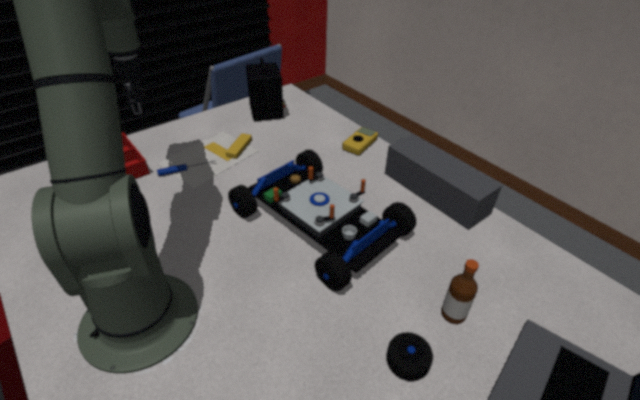

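Top view: nut hubs at crop px n1 (264,333), n2 (255,243), n3 (348,235), n4 (358,328); sleeves at (264,356), (254,261), (350,209), (368,304); the side view agrees. I compute rough positions, then go above for the wrist camera.

Run:
```python
from h import *
f=np.load("top.npz");R=f["R"];t=f["t"];fl=200/np.tan(np.radians(float(f["fov_y"]))/2)
def bp(u,v,z):
    d=R.T@np.array([(u-f["cx"])/fl,(v-f["cy"])/fl,1]);c=-R.T@t;return c+d*(z-c[2])/d[2]
N=[(264,333),(255,243),(348,235),(358,328)];S=[(264,356),(254,261),(350,209),(368,304)]
g=lambda p,z:bp(200+p[0]/2.4,80+p[1]/2.4,z)
n=np.array([g(p,.109) for p in N]);s=np.array([g(p,.14) for p in S]);print(n.round(4));print(s.round(4));print(np.linalg.norm((s-n)[:,:2],axis=1))
c=n.mean(0);e=(n[1]+n[2]-n[0]-n[3])/4;print("centre",c,"yaw",np.arctan2(e[1],e[0]))
f=bot.grab_frame("wrist");print(f["hand_eye"],f["fov_y"],f["cx"],f["cy"])
s=bot.observe();Rt=Ro.from_euler("xyz",s["tool_rot"]).as_matrix();print(Rt.round(3));print("delta tool mm",Rt.T@(c+[0,0,.26]-s["position"])*1e3)
```

```text
[[ 0.4754  0.0647  0.109 ]
 [ 0.6095  0.0828  0.109 ]
 [ 0.6254 -0.0554  0.109 ]
 [ 0.4868 -0.0737  0.109 ]]
[[ 0.4395  0.0619  0.14  ]
 [ 0.5776  0.0813  0.14  ]
 [ 0.6585 -0.0567  0.14  ]
 [ 0.5193 -0.0862  0.14  ]]
[0.03595159 0.03188426 0.033162   0.03484443]
centre [0.54924491 0.00460203 0.109     ] yaw 0.13219837519151606
[[ 9.99999916e-01 -3.62159546e-04  1.93057040e-04  8.51088650e-04]
 [ 2.93693019e-04  9.60073967e-01  2.79746120e-01 -7.05984068e-02]
 [-2.86661766e-04 -2.79746040e-01  9.60073993e-01 -1.25508542e-01]
 [ 0.00000000e+00  0.00000000e+00  0.00000000e+00  1.00000000e+00]] 70.25103505107153 317.6042388777251 201.4356163237064
[[ 0.436  0.9   -0.   ]
 [ 0.9   -0.436 -0.001]
 [-0.001  0.    -1.   ]]
delta tool mm [-381.44031715  492.35511412 -120.77204587]
```

Request:
arm_command(targets=[[-32,36,-6,0,0,0],[-32,36,-6,0,0,0],[-32,36,-6,0,0,0],[-32,36,-6,0,0,0],[-32,36,-6,0,0,0],[-32,36,-6,0,0,0],[-32,36,-6,0,0,0],[-32,36,-6,0,0,0]], grip=45, grip_force=20)

```text
clock: 0.95
position: [0.4202, 0.2001, 0.2944]
tool_rot: [-3.139, 0.003, 1.13]
force: [1.6, -0.0, 0.0]
grip_width: 0.0383
```

Request:
arm_command(targets=[[-32,36,3,0,0,0],[-32,36,3,0,0,0],[-32,36,3,0,0,0],[-32,36,3,0,0,0],[-15,15,0,0,0,-8.4],[0,0,0,0,0,-8.4],[0,0,0,0,0,-8.4],[0,0,0,0,0,0]])

```text
clock: 1.75
position: [0.5057, -0.0132, 0.2829]
tool_rot: [-3.14, 0.003, 1.575]
force: [0.2, 0.2, 0.6]
grip_width: 0.0385
```

```bash
cat >> h.py <<'E'
def wrist(name=None):
    s=bot.observe();f=bot.grab_frame("wrist")
    T=np.eye(4);T[:3,:3]=Ro.from_euler("xyz",s["tool_rot"]).as_matrix();T[:3,3]=s["position"]
    f["T"]=T@np.array(f["hand_eye"])
    if name: np.savez(name+".npz",**f);cv2.imwrite(f"pics/{name}.png",f["color"][...,::-1])
    return f,s
def bpw(f,u,v,z):
    fl=200/np.tan(np.radians(float(f["fov_y"]))/2);T=f["T"]
    d=T[:3,:3]@np.array([(u-f["cx"])/fl,(v-f["cy"])/fl,1]);return T[:3,3]+d*(z-T[2,3])/d[2]
def oranges(f):
    W=cloud(f,f["T"]);hsv=cv2.cvtColor(f["color"],cv2.COLOR_RGB2HSV)
    m=cv2.inRange(hsv,(3,140,90),(18,255,255));k,l,st,c=cv2.connectedComponentsWithStats(m)
    for i in range(1,k):
        if st[i,4]>30:
            p=W[l==i];p=p[~np.isnan(p[:,0])];z=np.percentile(p[:,2],95);q=p[p[:,2]>z-.004]
            print(c[i].round(0),st[i,4],"top z",z.round(4),"top ctr",q.mean(0).round(4),"n",len(q))
E
python3 - <<'E'
from h import *
f,s=wrist("w1");print(s["position"],s["tool_rot"],s["qpos"]);oranges(f)
E
```

```text
[ 0.50566832 -0.01317152  0.28285292] [-3.13982555e+00  2.71300863e-03  1.57487057e+00] [-0.20068286  0.29447195  0.13527376  1.87197753 -0.04402754  0.98007731
  1.52830872]
[397. 128.] 307 top z 0.1505 top ctr [0.443  0.0607 0.1494] n 195
[244. 208.] 315 top z 0.1499 top ctr [ 0.5228 -0.0869  0.149 ] n 150
[406. 261.] 342 top z 0.1505 top ctr [0.5806 0.0811 0.1495] n 135
[279. 322.] 230 top z 0.1489 top ctr [ 0.6392 -0.0526  0.1713] n 40
```

View pics/w1.png

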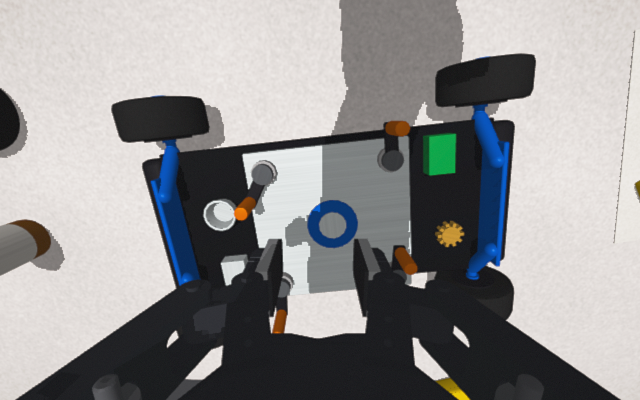

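Wrist view: hubs n4 (264,173), n1 (391,158); sleeves at (397,128), (244,208), (406,261), (279,322). All sleeve-top heights ≈150 mm as expected.

Run:
```python
from h import *
f=dict(np.load("w1.npz"))
n1=bpw(f,392,159,.110);n4=bpw(f,264,173,.110);print(n1,n4)
W=cloud(f,f["T"])
for u,v in((392,159),(264,173)): 
    q=W[v-6:v+7,u-6:u+7].reshape(-1,3);print(np.nanmedian(q,0),np.nanpercentile(q[:,2],[5,50,95]))
d=(n1-n4)[:2];print(np.linalg.norm(d),"yaw",np.arctan2(d[1],d[0])-np.pi/2)
s1=np.array([.443,.0607]);v=s1-n1[:2];print("r1",np.linalg.norm(v),np.degrees(np.arctan2(v[1],v[0])))
s4=np.array([.5228,-.0869]);v=s4-n4[:2];print("r4",np.linalg.norm(v),np.degrees(np.arctan2(v[1],v[0])))
```

```text
[0.47544224 0.06473446 0.11      ] [ 0.4908529  -0.07006885  0.11      ]
[0.47552443 0.06491951 0.10969507] [0.10856431 0.10969507 0.11094081]
[ 0.49105077 -0.0703082   0.10913974] [0.10804665 0.10913974 0.11033463]
0.13568132421656248 yaw 0.11382542997349643
r1 0.03269213595970869 -172.91119138224397
r4 0.03610962313297481 -27.782243369719254
```

Request:
arm_command(targets=[[37,-31,20,0,0,-6.8],[37,-28,20,0,0,0],[0,0,20,0,0,0],[0,0,0,0,0,0]])

```text
clock: 2.2
position: [0.4419, 0.0587, 0.2222]
tool_rot: [-3.141, 0.002, 1.673]
force: [-0.4, -0.4, 1.1]
grip_width: 0.0386
```

Run:
```python
from h import *
f,s=wrist("w2");print(s["position"],s["tool_rot"],s["force"]);oranges(f)
```

```text
[0.44189517 0.05873088 0.22224497] [-3.14147155e+00  2.37489932e-03  1.67316210e+00] [-0.44504194 -0.41046842  1.11846139]
[321. 213.] 441 top z 0.1505 top ctr [0.4422 0.0616 0.1494] n 251
[139. 283.] 724 top z 0.1499 top ctr [ 0.5222 -0.0864  0.1488] n 232
[325. 335.] 33 top z 0.116 top ctr [0.5758 0.0806 0.1141] n 31
[186. 390.] 45 top z 0.1211 top ctr [ 0.6594 -0.0597  0.1194] n 15
```

View pics/w2.png

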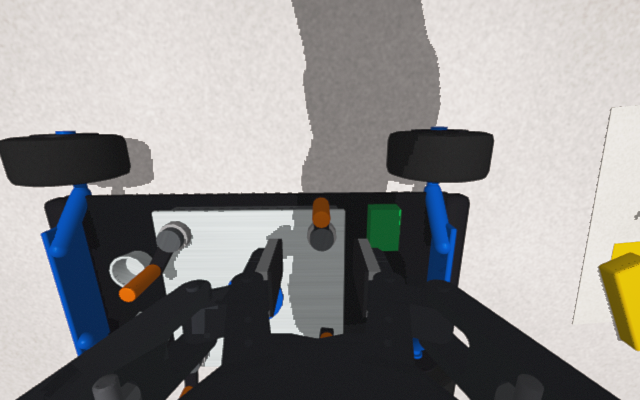

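Sleeve 1 sits at px (321,213), 3 mm to the tool's +x. Descending and closing to a loose cage.

Request:
arm_command(targets=[[2.5,0,30,0,0,-1],[0,0,30,0,0,0],[0,0,23,0,0,0],[0,0,0,0,0,0]])

```text
clock: 2.65
position: [0.4469, 0.0608, 0.1422]
tool_rot: [3.133, 0.002, 1.679]
force: [-1.1, 0.1, 0.8]
grip_width: 0.0384
```

Request:
arm_command(targets=[[0,0,0,0,0,0],[0,0,0,0,0,0],[0,0,0,0,0,0],[0,0,0,0,0,0]], grip=19.5)

```text
clock: 3.05
position: [0.4497, 0.0605, 0.1466]
tool_rot: [3.128, 0.001, 1.674]
force: [-0.4, -0.2, 0.5]
grip_width: 0.0166
```

```bash
cat >> h.py <<'E'
def go(p,yaw):
    s=bot.observe();A=Ro.from_euler("xyz",s["tool_rot"]);B=Ro.from_euler("xyz",[np.pi,0,yaw])
    print("go",(A.inv().apply(np.array(p)-s["position"])*1e3).round(1),np.degrees((A.inv()*B).as_rotvec()).round(2))
def arc(nut,sgn,z,r=.034):
    "sgn +1: nuts 1,2 (nut along tool +y), -1: nuts 3,4; pose error to the ideal arc at present yaw"
    s=bot.observe();yaw=s["tool_rot"][2];n=np.array(nut);y=np.array([np.sin(yaw),-np.cos(yaw)]);x=np.array([np.cos(yaw),np.sin(yaw)])
    p=n-sgn*r*y;d=s["position"][:2]-n
    print("t",s["clock"],"yaw",np.degrees(yaw).round(1),"tool-lag rad",round(float(d@x/r*sgn),3),"radius",round(float(-sgn*d@y),4),"fx",round(float(s["force"][:2]@x),1),"fy",round(float(s["force"][:2]@y),1),"q7",s["qpos"][6].round(2),"w",s["grip_width"])
    go([*p,z],yaw)
E
python3 - <<'E'
from h import *
print(bot.observe()["position"]);go([.4425,.0614,.138],1.68);arc([.4757,.0648],1,.138)
E
```

```text
[0.44968076 0.06049834 0.14657918]
go [ 1.6 -7.2  8.5] [ 0.76  0.08 -0.34]
t 3.05 yaw 95.9 tool-lag rad -0.047 radius 0.0263 fx -0.1 fy -0.4 q7 1.44 w 0.016561718959266468
go [ 1.6 -7.8  8.5] [0.76 0.08 0.  ]
```

Request:
arm_command(targets=[[1.6,-7.5,8.5,0.8,0.1,0],[0,0,0,0,0,0],[2.5,0.1,0,0,0,4.3],[2.5,0.1,0,0,0,4.3]])

```text
clock: 3.45
position: [0.4415, 0.0659, 0.1381]
tool_rot: [-3.14, -0.0, 1.52]
force: [-0.6, -3.2, 0.5]
grip_width: 0.0167
```

Run:
```python
from h import *
arc([.4757,.0648],1,.138)
```

```text
t 3.45 yaw 87.1 tool-lag rad -0.02 radius 0.0342 fx -3.2 fy -0.5 q7 1.31 w 0.016689742205968795
go [0.7 0.2 0.1] [-0.07 -0.02  0.  ]
```

Request:
arm_command(targets=[[4.6,0.3,0,0,0,7.5],[4.5,0.3,0,0,0,7.5],[4.5,0.3,0,0,0,7.5],[4.5,0.3,0,0,0,7.5],[4.5,0.3,0,0,0,7.5],[4.5,0.3,0,0,0,7.5],[4.5,0.3,0,0,0,7.5]])

```text
clock: 4.15
position: [0.4539, 0.0906, 0.1371]
tool_rot: [-3.139, 0.008, 0.564]
force: [-3.2, -1.8, 2.4]
grip_width: 0.0166
```

Run:
```python
from h import *
arc([.4757,.0648],1,.138)
```

```text
t 4.15 yaw 32.3 tool-lag rad -0.136 radius 0.0334 fx -3.7 fy -0.2 q7 0.53 w 0.01664171953909554
go [ 4.6 -0.6 -0.9] [-0.12  0.46 -0.  ]
```

Request:
arm_command(targets=[[5.2,0,-0.3,0,0.2,7.5],[5.2,0,-0.3,0,0.1,7.5],[5.2,0.1,-0.3,0,0,7.5],[5.2,0.2,0,0,0,7.5],[5.2,0.2,0,0,0,7.5],[5.2,0.2,0,0,0,7.5],[5.2,0.2,0,0,0,7.5]])

```text
clock: 4.85
position: [0.4842, 0.0963, 0.136]
tool_rot: [3.136, 0.013, -0.389]
force: [-3.5, 2.2, 0.9]
grip_width: 0.0163
```

Run:
```python
from h import *
arc([.4757,.0648],1,.138)
```

```text
t 4.85 yaw -22.3 tool-lag rad -0.119 radius 0.0324 fx -4.1 fy -0.7 q7 -0.19 w 0.016339715449365723
go [ 4.  -1.6 -2.1] [0.33 0.77 0.  ]
```

Request:
arm_command(targets=[[5.2,-1,-1.5,0.2,0.4,7.5],[5.2,-0.3,-0.6,0.1,0.3,7.5],[5,0,-0.3,0,0,7.5],[3,0.1,0,0,0,4.3]])

```text
clock: 5.25
position: [0.4979, 0.0892, 0.1368]
tool_rot: [3.135, 0.004, -0.877]
force: [-1.5, 2.6, -0.7]
grip_width: 0.0167
```

Run:
```python
from h import *
arc([.4757,.0648],1,.138)
```

```text
t 5.25 yaw -50.3 tool-lag rad -0.133 radius 0.0327 fx -2.9 fy -0.5 q7 -0.54 w 0.01671899425233532
go [ 4.5 -1.3 -1.2] [0.36 0.25 0.  ]
```

Request:
arm_command(targets=[[1.5,-0.3,-0.3,0.1,0,1.2],[1.5,-0.2,-0.3,0.1,0,1.2],[1.2,0,0,0,0,1.2],[1.2,0,0,0,0,1.2]])

```text
clock: 5.65
position: [0.5007, 0.0861, 0.1367]
tool_rot: [3.137, 0.006, -0.962]
force: [-2.2, 2.6, -0.4]
grip_width: 0.0167
```

Run:
```python
from h import *
arc([.4757,.0648],1,.138)
```

```text
t 5.65 yaw -55.1 tool-lag rad -0.093 radius 0.0327 fx -3.4 fy 0.3 q7 -0.6 w 0.016707801976356237
go [ 3.2 -1.3 -1.3] [0.26 0.36 0.  ]
```

Request:
arm_command(targets=[[1.3,-0.3,-0.3,0.1,0,2],[1.3,-0.2,-0.3,0.1,0.1,2],[1.3,0,0,0,0,2]])

```text
clock: 5.95
position: [0.5032, 0.083, 0.1373]
tool_rot: [3.14, 0.005, -1.074]
force: [-0.9, 4.1, -2.4]
grip_width: 0.0164
```

Request:
arm_command(targets=[[1.3,-0.2,0,0,0,2],[1.3,-0.1,0,0,0,2],[1.3,0,0,0,0,2]])

```text
clock: 6.25
position: [0.5054, 0.0794, 0.1373]
tool_rot: [3.14, 0.005, -1.188]
force: [-1.3, 3.6, -2.5]
grip_width: 0.0171
```

Request:
arm_command(targets=[[1.3,-0.2,0,0,0,2],[1.3,-0.1,0,0,0,2],[1.3,0,0,0,0,2]])

```text
clock: 6.55
position: [0.5071, 0.076, 0.1372]
tool_rot: [3.139, 0.005, -1.302]
force: [-2.0, 6.6, -1.2]
grip_width: 0.0166
```

Request:
arm_command(targets=[[0.8,0,0,0,0,0.5],[0.8,0,0,0,0,0.5]])

```text
clock: 6.75
position: [0.5073, 0.0756, 0.1371]
tool_rot: [3.138, 0.007, -1.324]
force: [-3.0, 7.9, -0.8]
grip_width: 0.0167
```

Request:
arm_command(targets=[[1.2,0,0,0,0,0],[1.2,0,0,0,0,0]])

```text
clock: 6.95
position: [0.5077, 0.075, 0.137]
tool_rot: [3.138, 0.01, -1.326]
force: [-2.3, 10.3, 1.1]
grip_width: 0.0165
```

Run:
```python
from h import *
arc([.4757,.0648],1,.138)
```

```text
t 6.95 yaw -76.0 tool-lag rad -0.064 radius 0.0335 fx -10.6 fy -0.2 q7 -0.85 w 0.016472397235542627
go [ 2.2 -0.5 -1. ] [0.22 0.56 0.  ]
```

Stop on nut 1 is confirmed: the force rises at 0.32 mm/N up to 10.6 N. Backing off and releasing.

Request:
arm_command(targets=[[-3,0,0,0,0,0],[-1.5,0,0,0,0,0]])

```text
clock: 7.15
position: [0.5068, 0.0796, 0.1372]
tool_rot: [3.138, 0.01, -1.329]
force: [-0.4, -0.0, -1.2]
grip_width: 0.0163
```

Request:
arm_command(targets=[[0,0,0,0,0,0],[0,0,0,0,0,0],[0,0,-15,0,0,0],[0,0,-30,0,0,0],[0,0,-30,0,0,-4],[0,0,-10,0,0,-8.5],[0,0,0,0,0,-8.5]], grip=45)

```text
clock: 7.85
position: [0.5081, 0.0751, 0.2295]
tool_rot: [3.141, 0.005, -0.961]
force: [0.6, 0.6, -1.3]
grip_width: 0.0382
```

Request:
arm_command(targets=[[0,0,0,0,0,-8.5],[0,0,0,0,0,-8.5],[0,0,0,0,0,-8.5],[0,0,0,0,0,-8.5],[0,0,0,0,0,-8.5],[0,0,0,0,0,-8.5],[0,0,0,0,0,-8.5],[0,0,0,0,0,-8.5]])

```text
clock: 8.65
position: [0.5099, 0.0698, 0.2396]
tool_rot: [3.141, -0.006, 0.239]
force: [-0.5, -0.4, 0.5]
grip_width: 0.0385
```

Request:
arm_command(targets=[[0,0,0,0,0,-8.5],[0,0,0,0,0,-8.5],[0,0,0,0,0,-8.5],[0,0,0,0,0,-8.5],[0,0,0,0,0,-8.5],[0,0,0,0,0,-8.5],[0,0,0,0,0,-8.5],[0,0,0,0,0,-8.5]])

```text
clock: 9.45
position: [0.5118, 0.0623, 0.2484]
tool_rot: [3.126, 0.004, 1.439]
force: [-0.3, 1.0, 0.4]
grip_width: 0.0386
```

Run:
```python
from h import *
s=bot.observe();print(s["clock"],s["position"],s["tool_rot"],s["force"]);go([.63,-.058,.235],np.radians(88))
```

```text
9.45 [0.51177226 0.06233505 0.24841186] [3.12602837 0.00447292 1.4385643 ] [-0.28851735  0.99856184  0.38835463]
go [-103.6  132.8   15.9] [ 0.88  0.3  -5.57]
```

Request:
arm_command(targets=[[-26,33,4,0.3,0.1,-2],[-26,33,4,0.3,0.1,-2],[-26,33,4,0.2,0.1,-1.5],[-26,33,4,0,0,0],[0,0,0,0,0,0]])

```text
clock: 9.95
position: [0.6398, -0.0599, 0.2396]
tool_rot: [3.136, 0.007, 1.543]
force: [-1.5, 0.7, -0.6]
grip_width: 0.0389
```

Run:
```python
from h import *
f,s=wrist("w3");print(s["position"],s["tool_rot"],s["force"]);oranges(f)
cv2.imwrite("pics/w3c.png",cv2.resize(f["color"][100:340,140:500,::-1],None,fx=2,fy=2))
```

```text
[ 0.63981893 -0.05987975  0.23957812] [3.13563232 0.00652548 1.54254787] [-1.47904092  0.68958342 -0.63659586]
[509.  21.] 989 top z 0.1475 top ctr [0.5076 0.0803 0.1464] n 415
[276.  52.] 526 top z 0.1498 top ctr [ 0.5233 -0.0867  0.1486] n 352
[497. 128.] 743 top z 0.1493 top ctr [0.5809 0.0814 0.1482] n 304
[322. 231.] 386 top z 0.1516 top ctr [ 0.6636 -0.0562  0.1507] n 193
```

View pics/w3c.png

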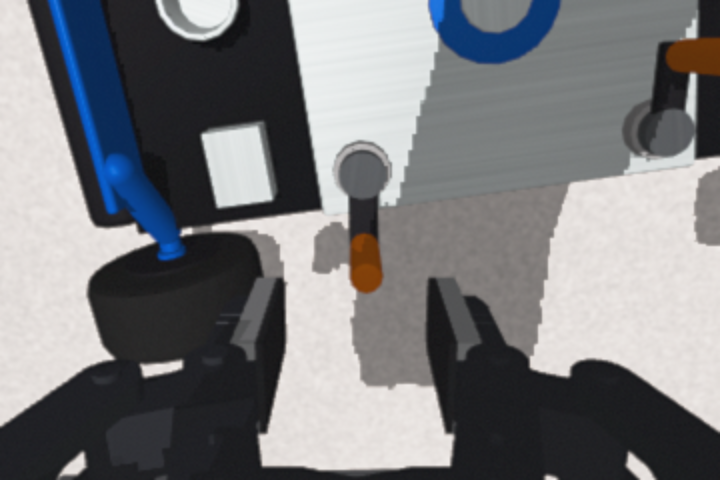

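Run:
```python
from h import *
f=dict(np.load("w3.npz"))
n3=bpw(f,321.5,186,.110);n2=bpw(f,474,165,.110);print(n3,n2,np.linalg.norm(n3-n2))
v=np.array([.6636,-.0562])-n3[:2];print("r3",np.linalg.norm(v),np.degrees(np.arctan2(v[1],v[0])))
v=np.array([.5809,.0814])-n2[:2];print("r2",np.linalg.norm(v),np.degrees(np.arctan2(v[1],v[0])))
print("d13",np.linalg.norm(n3[:2]-[.4757,.0648]))
go([.6636,-.0562,.143],np.radians(88.5))
```

```text
[ 0.62994633 -0.05622511  0.11      ] [0.6142963  0.08098135 0.11      ] 0.13809610921331616
r3 0.033653679419947874 0.042751622577684396
r2 0.033398921712853635 179.28178146755448
d13 0.19605868451503783
go [ 3.2 24.4 97. ] [ 0.31  0.32 -0.06]
```

Request:
arm_command(targets=[[3,12.5,20,0.3,0.3,-1.5],[0,12,30,0,0,0],[0,0,30,0,0,0],[0,0,20,0,0,0]])

```text
clock: 10.4
position: [0.6647, -0.0559, 0.144]
tool_rot: [3.134, 0.004, 1.569]
force: [0.3, -0.8, 0.4]
grip_width: 0.0384
```

Run:
```python
from h import *
print(bot.observe()["force"]);arc([.6303,-.0565],-1,.139)
go([.6636,-.0562,.139],np.radians(90))
```

```text
[ 0.27817738 -0.82576743  0.35365151]
t 10.4 yaw 89.9 tool-lag rad -0.019 radius 0.0344 fx -0.8 fy 0.3 q7 1.73 w 0.038369857271681046
go [-0.6 -0.5  5. ] [0.41 0.24 0.  ]
go [-0.3 -1.2  5. ] [ 0.41  0.24 -0.11]
```

Request:
arm_command(targets=[[0,-0.5,5,0.4,0.2,0],[0,0,0,0,0,0],[0,0,0,0,0,0],[0,0,0,0,0,0]], grip=19.5)

```text
clock: 10.8
position: [0.663, -0.0553, 0.1409]
tool_rot: [-3.14, 0.003, 1.569]
force: [1.5, -1.2, -0.8]
grip_width: 0.0167
```

Run:
```python
from h import *
arc([.6303,-.0565],-1,.139)
```

```text
t 10.8 yaw 89.9 tool-lag rad -0.035 radius 0.0327 fx -1.2 fy 1.5 q7 1.73 w 0.016718821269862256
go [-1.2  1.3  1.9] [-0.08  0.16 -0.  ]
```

Request:
arm_command(targets=[[-2.5,1,1.5,0,0,2],[-5,0,0,0,0,7.5],[-5.1,-0.2,0,0,0,7.5],[-5.1,-0.2,0,0,0,7.5],[-5.1,-0.2,0,0,0,7.5],[-5.1,-0.2,0,0,0,7.5],[-5.1,-0.2,0,0,0,7.5],[-5.1,-0.2,0,0,0,7.5]])

```text
clock: 11.6
position: [0.6519, -0.085, 0.1446]
tool_rot: [3.14, -0.01, 0.573]
force: [2.9, 0.9, -2.8]
grip_width: 0.0169
```

Run:
```python
from h import *
arc([.6303,-.0565],-1,.139)
```

```text
t 11.6 yaw 32.8 tool-lag rad -0.078 radius 0.0357 fx 2.9 fy 0.8 q7 0.98 w 0.016902304465056733
go [-2.7 -1.7  5.6] [ 0.1  -0.56 -0.  ]
```

Request:
arm_command(targets=[[-5.1,-0.9,3,0,-0.3,7.5],[-5.1,-0.6,3,0,-0.3,7.5],[-5.1,-0.4,0.8,0,0,7.5],[-5.1,-0.4,0.6,0,0,7.5],[-5.1,-0.3,0.6,0,0,7.5],[-5.1,-0.3,0.6,0,0,7.5],[-5.1,-0.3,0.6,0,0,7.5],[-5.1,-0.3,0.6,0,0,7.5]])

```text
clock: 12.4
position: [0.6192, -0.0859, 0.1415]
tool_rot: [-3.132, -0.018, -0.532]
force: [2.9, -2.6, -2.9]
grip_width: 0.0167
```

Run:
```python
from h import *
arc([.6303,-.0565],-1,.139)
```

```text
t 12.4 yaw -30.5 tool-lag rad -0.157 radius 0.031 fx 3.8 fy 0.7 q7 0.12 w 0.016702802437112568
go [-5.4  3.   2.4] [-0.57 -1.02  0.01]
```

Request:
arm_command(targets=[[-4.8,1.2,1.5,-0.3,-0.5,5],[-4.8,0.8,1,-0.2,-0.4,5],[-4.5,0.2,0.6,0,0,6],[-3,0,0.4,0,0,5]])

```text
clock: 12.8
position: [0.607, -0.0779, 0.1407]
tool_rot: [-3.133, -0.006, -0.923]
force: [1.9, -2.8, -2.1]
grip_width: 0.0168
```

Run:
```python
from h import *
arc([.6303,-.0565],-1,.139)
```

```text
t 12.8 yaw -52.9 tool-lag rad -0.089 radius 0.0315 fx 3.4 fy 0.1 q7 -0.21 w 0.01675093876025272
go [-3.   2.5  1.7] [-0.49 -0.33  0.  ]
```

Request:
arm_command(targets=[[-1.6,0.5,0.6,-0.2,-0.2,2],[-1.6,0.5,0.4,-0.2,-0.1,2],[-1.6,0.2,0.2,0,0,2.2],[-1.6,0,0.2,0,0,2.2]])

```text
clock: 13.2
position: [0.6046, -0.0739, 0.1416]
tool_rot: [-3.135, -0.004, -1.085]
force: [1.2, -1.9, -2.0]
grip_width: 0.0168
```

Request:
arm_command(targets=[[-1.3,0.2,0.1,0,0,1.8],[-1.3,0.1,0.1,0,0,1.8]])

```text
clock: 13.4
position: [0.6038, -0.0721, 0.1423]
tool_rot: [-3.133, -0.005, -1.154]
force: [1.4, -3.9, -2.6]
grip_width: 0.0163
```

Request:
arm_command(targets=[[-1.3,0.4,0.6,-0.1,0,2],[-1.3,0.2,0.4,-0.1,0,2],[-1.3,0.1,0.3,0,0,2]])

```text
clock: 13.7
position: [0.6023, -0.0691, 0.1418]
tool_rot: [-3.134, -0.005, -1.267]
force: [0.7, -3.5, -0.8]
grip_width: 0.0165
```

Request:
arm_command(targets=[[-1.3,0.4,0.6,-0.1,0,2],[-1.3,0.2,0.4,-0.1,0,2],[-1.3,0.1,0.3,0,0,2]])

```text
clock: 14.0
position: [0.6011, -0.0658, 0.1414]
tool_rot: [-3.135, -0.005, -1.381]
force: [-0.3, -2.5, -0.1]
grip_width: 0.0166
```

Request:
arm_command(targets=[[-1.3,0.4,0.5,-0.1,0,2],[-1.3,0.2,0.4,-0.1,0,2],[-1.3,0.1,0.3,0,0,2]])

```text
clock: 14.3
position: [0.6006, -0.0637, 0.1414]
tool_rot: [-3.135, -0.007, -1.495]
force: [1.4, -7.1, -0.1]
grip_width: 0.0166
```

Request:
arm_command(targets=[[-1,0,0,0,0,0],[-1.1,0,0,0,0,0]])

```text
clock: 14.5
position: [0.6008, -0.0634, 0.1421]
tool_rot: [-3.134, -0.011, -1.5]
force: [0.8, -7.4, -3.6]
grip_width: 0.0165
```

Run:
```python
from h import *
arc([.6303,-.0565],-1,.139)
```

```text
t 14.5 yaw -86.0 tool-lag rad -0.141 radius 0.03 fx 7.4 fy -0.3 q7 -0.71 w 0.016466238705498553
go [-4.8  4.1  3.1] [-0.44 -0.61  0.  ]
```

Request:
arm_command(targets=[[-1.6,0,0.5,0,0,0],[-1.6,0,0.5,0,0,0]])

```text
clock: 14.7
position: [0.6007, -0.0626, 0.1419]
tool_rot: [-3.133, -0.014, -1.505]
force: [0.4, -9.8, -1.2]
grip_width: 0.0168
```

Stop on nut 3 confirmed (9.8 N, 0.33 mm/N). Releasing, then on to nut 2.

Request:
arm_command(targets=[[3,0,0,0,0,0],[1.5,0,0,0,0,0]])

```text
clock: 14.9
position: [0.6011, -0.0675, 0.1423]
tool_rot: [-3.132, -0.015, -1.508]
force: [-0.8, -0.1, -0.4]
grip_width: 0.0165
```

Request:
arm_command(targets=[[0,0,0,0,0,0],[0,0,0,0,0,0],[0,0,-15,0,0,0],[0,0,-30,0,0,0],[0,0,-30,0,0,-4],[0,0,-5,0,0,-8.5],[0,0,0,0,0,-8.5],[0,0,0,0,0,-8.5]], grip=45)

```text
clock: 15.7
position: [0.6004, -0.0651, 0.231]
tool_rot: [-3.139, -0.018, -0.984]
force: [-0.1, 0.9, -0.3]
grip_width: 0.0388
```

Request:
arm_command(targets=[[0,0,0,0,0,-8.5],[0,0,0,0,0,-8.5],[0,0,0,0,0,-8.5],[0,0,0,0,0,-8.5],[0,0,0,0,0,-8.5],[0,0,0,0,0,-8.5],[0,0,0,0,0,-8.5],[0,0,0,0,0,-8.5]])

```text
clock: 16.5
position: [0.6008, -0.0657, 0.2413]
tool_rot: [3.123, -0.015, 0.215]
force: [0.1, 0.4, 0.2]
grip_width: 0.0381
```

Request:
arm_command(targets=[[0,0,0,0,0,-8.5],[0,0,0,0,0,-8.5],[0,0,0,0,0,-8.5],[0,0,0,0,0,-8.5],[0,0,0,0,0,-8.5],[0,0,0,0,0,-8.5],[0,0,0,0,0,-8.5],[0,0,0,0,0,-8.5]])

```text
clock: 17.3
position: [0.6007, -0.0685, 0.2511]
tool_rot: [3.114, 0.016, 1.415]
force: [-0.4, -0.4, 0.6]
grip_width: 0.0384
```

Run:
```python
from h import *
s=bot.observe();print(s["clock"],s["position"],s["tool_rot"],s["force"]);go([.58,.0814,.23],np.radians(90))
```

```text
17.3 [ 0.6006554  -0.06852807  0.25112513] [3.11425316 0.01577289 1.4146754 ] [-0.39645706 -0.38138643  0.63546563]
go [145.2 -44.2  17.6] [ 1.49  1.02 -8.93]
```

Request:
arm_command(targets=[[37,-11,5,0.5,0.3,-3],[37,-11,5,0.5,0.3,-3],[37,-11,5,0.4,0.3,-3],[37,-11,5,0,0,0],[0,0,0,0,0,0]])

```text
clock: 17.8
position: [0.5675, 0.0828, 0.234]
tool_rot: [3.136, 0.006, 1.577]
force: [-0.3, -1.2, 0.6]
grip_width: 0.0385
```

Run:
```python
from h import *
f,s=wrist("w4");print(s["position"],s["tool_rot"],s["force"]);oranges(f)
go([.5809,.0814,.143],np.radians(90))
```

```text
[0.56749825 0.08282768 0.23399995] [3.13576372 0.00562645 1.57740848] [-0.25289696 -1.22531544  0.64398026]
[316. 131.] 258 top z 0.148 top ctr [0.5067 0.0815 0.1467] n 252
[104. 150.] 815 top z 0.1484 top ctr [ 0.5232 -0.0861  0.1473] n 310
[317. 221.] 391 top z 0.1494 top ctr [0.5801 0.0825 0.1484] n 219
[144. 238.] 608 top z 0.148 top ctr [ 0.5981 -0.0672  0.1471] n 218
go [ 1.8 12.  91.6] [0.4  0.39 0.26]
```

View pics/w4.png

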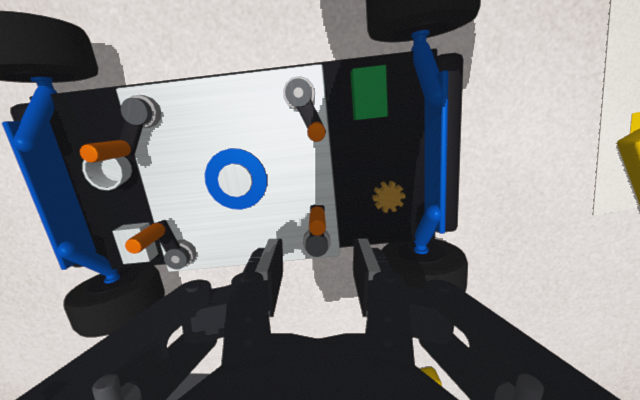

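Picture shows levers 1 (316,131) and 3 (144,238) turned home, sleeve 2 at (317,221) between the fingers; bystanders are undisturbed. Descending.

Request:
arm_command(targets=[[-1,6,20,0.4,0.3,0],[0,6,30,0,0,0],[0,0,30,0,0,0],[0,0,17,0,0,0]])

```text
clock: 18.25
position: [0.5847, 0.075, 0.1412]
tool_rot: [3.132, 0.003, 1.571]
force: [-0.9, -0.4, 0.1]
grip_width: 0.0383
```

Request:
arm_command(targets=[[0,0,2,0,0,0],[0,0,0,0,0,0],[0,0,0,0,0,0],[0,0,0,0,0,0]], grip=19.5)

```text
clock: 18.65
position: [0.5856, 0.0729, 0.141]
tool_rot: [3.132, 0.004, 1.568]
force: [-0.1, 3.0, -1.8]
grip_width: 0.0165
```

Run:
```python
from h import *
arc([.6143,.0817],1,.138)
```

```text
t 18.65 yaw 89.8 tool-lag rad -0.262 radius 0.0287 fx 3.0 fy -0.1 q7 1.55 w 0.01650256394185204
go [ 8.9 -5.3  2.9] [0.58 0.24 0.  ]
```

The tool drifted 7 mm in y while closing; I correct as I start the sweep.

Request:
arm_command(targets=[[2.5,-4.5,2.5,0.5,0.2,0],[2.5,0,0,0,0,0],[4,0,0,0,0,0],[3,0,0,0,0,0]])

```text
clock: 19.05
position: [0.5812, 0.0838, 0.14]
tool_rot: [3.139, 0.002, 1.566]
force: [0.4, -3.0, -2.8]
grip_width: 0.0166
```

Run:
```python
from h import *
arc([.6143,.0817],1,.138)
```

```text
t 19.05 yaw 89.8 tool-lag rad 0.057 radius 0.0331 fx -3.0 fy 0.4 q7 1.54 w 0.01663762715785391
go [-1.9 -0.9  2. ] [0.14 0.11 0.  ]
```

Request:
arm_command(targets=[[4.3,-0.5,1.5,0,0,7.5],[5,0,0.3,0,0,7.5],[5,0.1,0,0,0,7.5],[5,0.1,0,0,0,7.5],[5,0.1,0,0,0,7.5],[5,0.1,0,0,0,7.5],[5,0.1,0,0,0,7.5],[5,0.1,0,0,0,7.5]])

```text
clock: 19.85
position: [0.5979, 0.1169, 0.1383]
tool_rot: [3.138, 0.002, 0.479]
force: [-2.2, -2.2, -2.0]
grip_width: 0.0166
```

Run:
```python
from h import *
arc([.6143,.0817],1,.138)
```

```text
t 19.85 yaw 27.5 tool-lag rad 0.051 radius 0.0388 fx -2.9 fy 1.0 q7 0.63 w 0.016611625314638598
go [-1.7  4.8  0.3] [0.23 0.1  0.  ]
```

Request:
arm_command(targets=[[4.6,1.5,0.2,0.1,0,7.5],[4.6,1.4,0,0,0,7.5],[4.7,1,0,0,0,7.5],[4.8,0.7,0,0,0,7.5],[4.8,0.5,0,0,0,7.5],[4.8,0.4,0,0,0,7.5]])

```text
clock: 20.45
position: [0.625, 0.1197, 0.1373]
tool_rot: [3.139, 0.005, -0.335]
force: [-3.9, 0.3, 0.5]
grip_width: 0.0163
```

Run:
```python
from h import *
arc([.6143,.0817],1,.138)
```

```text
t 20.45 yaw -19.2 tool-lag rad -0.072 radius 0.0394 fx -3.8 fy 0.9 q7 -0.03 w 0.016345903396420145
go [ 2.4  5.4 -0.7] [0.17 0.31 0.  ]
```

Request:
arm_command(targets=[[4.8,2.2,-0.3,0.1,0.2,6.5],[4.8,2,-0.2,0,0.1,6.5],[4.8,1.5,0,0,0,6.5],[3,1.2,0,0,0,5]])

```text
clock: 20.85
position: [0.6366, 0.1098, 0.1373]
tool_rot: [3.141, 0.004, -0.778]
force: [-1.8, 3.3, 1.4]
grip_width: 0.0168
```

Run:
```python
from h import *
arc([.6143,.0817],1,.138)
```

```text
t 20.85 yaw -44.6 tool-lag rad -0.112 radius 0.0357 fx -3.6 fy -1.1 q7 -0.38 w 0.016841827929987646
go [ 3.8  1.7 -0.8] [0.05 0.2  0.  ]
```

Request:
arm_command(targets=[[2.2,0.4,-0.2,0,0.1,2.5],[2.2,0.3,-0.2,0,0.1,2.5],[2,0.2,0,0,0,2.5],[1.6,0.1,0,0,0,2.5],[1.3,0.1,0,0,0,2]])

```text
clock: 21.35
position: [0.6413, 0.107, 0.137]
tool_rot: [3.14, 0.005, -0.995]
force: [-1.5, 2.0, 1.7]
grip_width: 0.017
```

Run:
```python
from h import *
arc([.6143,.0817],1,.138)
```

```text
t 21.35 yaw -57.0 tool-lag rad -0.192 radius 0.0364 fx -2.5 fy 0.2 q7 -0.56 w 0.016971072845985875
go [ 6.5  2.4 -1. ] [0.07 0.27 0.  ]
```

Request:
arm_command(targets=[[2,0.6,-0.3,0,0.1,0.5],[2,0.5,-0.2,0,0.1,0.5],[1.8,0.4,0,0,0,0.5],[1.5,0.2,0,0,0,1]])

```text
clock: 21.75
position: [0.6437, 0.1022, 0.1373]
tool_rot: [3.141, 0.003, -1.037]
force: [-1.4, 3.3, -0.4]
grip_width: 0.0166
```

Request:
arm_command(targets=[[1.4,0.3,0,0,0,1.5],[1.3,0.2,0,0,0,1.5],[1.3,0.1,0,0,0,1.5]])

```text
clock: 22.05
position: [0.6453, 0.0982, 0.1373]
tool_rot: [3.141, 0.003, -1.122]
force: [-0.6, 3.1, 0.9]
grip_width: 0.0167
```

Request:
arm_command(targets=[[1.3,0.3,0,0,0,1.9],[1.3,0.2,0,0,0,1.9],[1.3,0.1,0,0,0,1.9]])

```text
clock: 22.35
position: [0.6465, 0.0941, 0.1373]
tool_rot: [3.141, 0.003, -1.23]
force: [-1.2, 2.5, -0.5]
grip_width: 0.0164
```

Request:
arm_command(targets=[[1.3,0.3,0,0,0,1.9],[1.3,0.2,0,0,0,1.9],[1.3,0.1,0,0,0,1.9]])

```text
clock: 22.65
position: [0.6473, 0.0899, 0.1373]
tool_rot: [3.14, 0.003, -1.339]
force: [-0.4, 3.1, 0.5]
grip_width: 0.0169
```

Request:
arm_command(targets=[[1.3,0.3,0,0,0,2.2],[1.3,0.2,0,0,0,2.2],[1.3,0.1,0,0,0,2.2]])

```text
clock: 22.95
position: [0.6476, 0.0856, 0.1373]
tool_rot: [3.14, 0.003, -1.463]
force: [-0.1, 3.9, -0.7]
grip_width: 0.0169
```

Request:
arm_command(targets=[[1.3,0.2,0,0,0,2.2],[1.3,0.2,0,0,0,2.2],[1.3,0.1,0,0,0,2.2]])

```text
clock: 23.25
position: [0.6477, 0.0815, 0.1373]
tool_rot: [3.141, 0.003, -1.588]
force: [0.1, 3.6, -0.7]
grip_width: 0.0167
```

Request:
arm_command(targets=[[1.3,0.2,0,0,0,2.2],[1.3,0.2,0,0,0,2.2],[1.3,0.1,0,0,0,2.2]])

```text
clock: 23.55
position: [0.6474, 0.0775, 0.1373]
tool_rot: [3.141, 0.003, -1.713]
force: [1.0, 4.6, -0.8]
grip_width: 0.0166
```

Request:
arm_command(targets=[[1.3,0.2,0,0,0,1.5],[1.3,0.2,0,0,0,1.5]])

```text
clock: 23.75
position: [0.647, 0.0761, 0.1373]
tool_rot: [3.141, 0.005, -1.769]
force: [1.0, 7.9, -0.0]
grip_width: 0.017
```

Force is rising; a confirming push.

Request:
arm_command(targets=[[1.3,0,0,0,0,0],[1.3,0,0,0,0,0]])

```text
clock: 23.95
position: [0.6471, 0.0755, 0.1372]
tool_rot: [-3.141, 0.007, -1.771]
force: [0.6, 9.0, 0.5]
grip_width: 0.0168
```

Request:
arm_command(targets=[[1.5,0,0,0,0,0],[1.5,0,0,0,0,0]])

```text
clock: 24.15
position: [0.6471, 0.0751, 0.1373]
tool_rot: [-3.141, 0.011, -1.771]
force: [1.9, 10.1, -0.3]
grip_width: 0.0167
```

Nut 2 is at its stop (10.2 N). Release, on to nut 4.

Request:
arm_command(targets=[[-3,0,0,0,0,0],[-1.5,0,0,0,0,0]])

```text
clock: 24.35
position: [0.6482, 0.0798, 0.1374]
tool_rot: [-3.141, 0.012, -1.774]
force: [0.2, 0.9, -0.7]
grip_width: 0.0169
```

Request:
arm_command(targets=[[0,0,0,0,0,0],[0,0,0,0,0,0],[0,0,-15,0,0,0],[0,0,-30,0,0,0],[0,0,-30,0,0,-4],[0,0,-5,0,0,-8.5],[0,0,0,0,0,-8.5],[0,0,0,0,0,-8.5]], grip=45)

```text
clock: 25.15
position: [0.648, 0.0741, 0.2263]
tool_rot: [-3.135, 0.003, -1.254]
force: [-0.5, -0.8, -0.0]
grip_width: 0.0384
```

Request:
arm_command(targets=[[0,0,0,0,0,-8.5],[0,0,0,0,0,-8.5],[0,0,0,0,0,-8.5],[0,0,0,0,0,-8.5],[0,0,0,0,0,-8.5],[0,0,0,0,0,-8.5],[0,0,0,0,0,-8.5],[0,0,0,0,0,-8.5]])

```text
clock: 25.95
position: [0.6487, 0.0675, 0.237]
tool_rot: [-3.141, -0.013, -0.055]
force: [0.4, -0.1, 0.0]
grip_width: 0.0385
```

Request:
arm_command(targets=[[0,0,0,0,0,-8.5],[0,0,0,0,0,-8.5],[0,0,0,0,0,-8.5],[0,0,0,0,0,-8.5],[0,0,0,0,0,-8.5],[0,0,0,0,0,-8.5],[0,0,0,0,0,-8.5],[0,0,0,0,0,-8.5]])

```text
clock: 26.75
position: [0.6494, 0.0587, 0.247]
tool_rot: [3.119, -0.002, 1.145]
force: [0.7, -0.7, 0.8]
grip_width: 0.0384
```

Run:
```python
from h import *
s=bot.observe();print(s["clock"],s["position"],s["tool_rot"],s["force"]);go([.513,-.085,.225],np.radians(65))
```

```text
26.75 [0.6494357  0.05868819 0.24698497] [ 3.11906366e+00 -2.19757746e-03  1.14499097e+00] [ 0.71221291 -0.70482996  0.77383628]
go [-187.3  -65.4   20.1] [ 1.29 -0.13  0.6 ]
```

Request:
arm_command(targets=[[-38,-13,4,0.5,0,0],[-38,-13,4,0.4,0,0],[-38,-13,4,0.3,0,0],[-38,-13,4,0,0,0],[-36,-13,4,0,0,0],[0,0,0,0,0,0],[0,0,0,0,0,0]])

```text
clock: 27.45
position: [0.5075, -0.0983, 0.2318]
tool_rot: [3.132, -0.0, 1.142]
force: [0.6, 0.6, -0.2]
grip_width: 0.0385
```

Run:
```python
from h import *
f,s=wrist("w5");print(s["position"],s["tool_rot"],s["force"]);oranges(f)
go([.523,-.0865,.139],np.radians(65))
```

```text
[ 0.50749385 -0.09825999  0.23179654] [ 3.13220912e+00 -4.94356701e-04  1.14219953e+00] [ 0.60465663  0.6369633  -0.15923503]
[532. 111.] 909 top z 0.1475 top ctr [0.5064 0.0801 0.1465] n 349
[337. 217.] 425 top z 0.1492 top ctr [ 0.5231 -0.0868  0.1481] n 224
[566. 263.] 716 top z 0.147 top ctr [0.6473 0.0807 0.146 ] n 222
[629. 395.] 121 top z -0.6544 top ctr [ 2.2093  0.7426 -0.656 ] n 24
go [17.3  8.3 92.8] [ 0.54 -0.01  0.44]
```

View pics/w5.png

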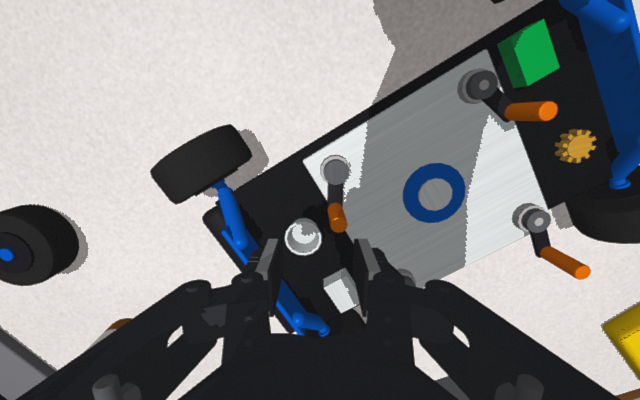

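Sleeve 4 at (337,217), 17 mm to the tool's +x; hub 4 at (335,168). Correct, then descend.

Request:
arm_command(targets=[[9,4,20,0.5,0,0],[8,4,20,0,0,0],[0,0,15,0,0,0],[0,0,0,0,0,0]])

```text
clock: 27.9
position: [0.5253, -0.085, 0.1771]
tool_rot: [3.137, -0.001, 1.144]
force: [-0.1, 0.3, 0.4]
grip_width: 0.0383
```

Run:
```python
from h import *
f=dict(np.load("w5.npz"));print(bpw(f,335,169,.109))
print(bot.observe()["position"]);go([.523,-.0868,.139],np.radians(65.5))
```

```text
[ 0.48982086 -0.07230765  0.109     ]
[ 0.52531919 -0.08499866  0.17708463]
go [-2.6 -1.5 38.1] [ 0.24 -0.05  0.03]
```

Request:
arm_command(targets=[[-2,-1,20,0.2,0,0],[0,0,18,0,0,0],[0,0,0,0,0,0]])

```text
clock: 28.2
position: [0.5257, -0.0858, 0.1403]
tool_rot: [3.139, -0.001, 1.145]
force: [-1.3, -1.0, 0.8]
grip_width: 0.0386
```

Request:
arm_command(targets=[[0,0,0,0,0,0],[0,0,0,0,0,0],[0,0,0,0,0,0]], grip=19.5)

```text
clock: 28.5
position: [0.5268, -0.0862, 0.1431]
tool_rot: [3.137, -0.001, 1.145]
force: [-1.3, -1.6, -2.3]
grip_width: 0.0165
```

Run:
```python
from h import *
arc([.491,-.073],-1,.138);go([.523,-.0868,.138],np.radians(65.5))
```

```text
t 28.5 yaw 65.6 tool-lag rad -0.081 radius 0.0381 fx -2.0 fy -0.5 q7 1.54 w 0.01651938061506255
go [-2.8 -4.1  5.1] [ 0.29 -0.07 -0.  ]
go [-2.1 -3.2  5.1] [ 0.29 -0.07  0.13]
```

Request:
arm_command(targets=[[-2.5,-3.2,4,0.3,0,0],[-4.8,-0.6,1,0,0,7.5],[-5.1,-0.4,0.6,0,0,7.5],[-5.1,-0.3,0.5,0,0,7.5],[-5.1,-0.3,0.5,0,0,7.5],[-5.1,-0.3,0.5,0,0,7.5],[-5.1,-0.3,0.5,0,0,7.5],[-5.1,-0.3,0.5,0,0,7.5]])

```text
clock: 29.3
position: [0.4989, -0.1068, 0.1379]
tool_rot: [-3.138, -0.012, 0.199]
force: [4.1, 1.2, 1.7]
grip_width: 0.0165
```

Run:
```python
from h import *
arc([.491,-.073],-1,.138)
```

```text
t 29.3 yaw 11.4 tool-lag rad -0.032 radius 0.0347 fx 4.2 fy -0.4 q7 0.88 w 0.016508407048288997
go [-1.1 -0.7 -0.1] [-0.21 -0.68  0.  ]
```

Request:
arm_command(targets=[[-5.1,-0.5,0.1,0,-0.4,7.5],[-5.1,-0.4,0.1,0,-0.3,7.5],[-5.1,-0.3,0.1,0,0,7.5],[-5.1,-0.3,0.1,0,0,7.5],[-5.1,-0.3,0.1,0,0,7.5],[-5.1,-0.2,0.1,0,0,7.5],[-5.1,-0.2,0.1,0,0,7.5],[-5.1,-0.2,0.1,0,0,7.5]])

```text
clock: 30.1
position: [0.4651, -0.0939, 0.1396]
tool_rot: [-3.129, -0.003, -0.893]
force: [2.5, -2.9, -3.0]
grip_width: 0.0167
```

Run:
```python
from h import *
arc([.491,-.073],-1,.138)
```

```text
t 30.1 yaw -51.2 tool-lag rad -0.001 radius 0.0333 fx 3.8 fy -0.1 q7 0.05 w 0.016737923498288242
go [-0.   0.7  1.6] [-0.7  -0.15  0.  ]
```

Request:
arm_command(targets=[[-4.6,0.3,0.8,-0.4,-0.1,7],[-4.6,0,0.6,-0.2,0,7],[-3.5,0,0.4,0,0,5]])

```text
clock: 30.4
position: [0.4587, -0.0835, 0.1384]
tool_rot: [-3.137, -0.001, -1.241]
force: [1.8, -3.3, -0.1]
grip_width: 0.0166
```

Request:
arm_command(targets=[[-1.6,0,0.2,0,0,2],[-1.5,0,0.1,0,0,2]])

```text
clock: 30.6
position: [0.458, -0.0807, 0.1383]
tool_rot: [-3.136, -0.002, -1.316]
force: [1.5, -3.5, -0.6]
grip_width: 0.0166
```

Run:
```python
from h import *
arc([.491,-.073],-1,.138)
```

```text
t 30.6 yaw -75.4 tool-lag rad 0.025 radius 0.0339 fx 3.8 fy -0.6 q7 -0.3 w 0.016558202210047095
go [0.8 0.1 0.3] [-0.3  -0.12  0.  ]
```

Request:
arm_command(targets=[[-1.4,0,0.2,-0.1,0,2.2],[-1.4,0,0.1,-0.1,0,2.2],[-1.3,0,0,0,0,2.2]])

```text
clock: 30.9
position: [0.4575, -0.0772, 0.1385]
tool_rot: [-3.138, -0.003, -1.437]
force: [1.6, -2.3, -1.0]
grip_width: 0.0168
```

Request:
arm_command(targets=[[-1.3,0,0.1,0,0,2.2],[-1.3,0,0.1,0,0,2.2],[-1.3,0,0,0,0,2.2]])

```text
clock: 31.2
position: [0.4574, -0.0739, 0.1386]
tool_rot: [-3.136, -0.003, -1.557]
force: [-0.3, -2.2, -1.9]
grip_width: 0.0166
```

Request:
arm_command(targets=[[-1.3,0,0.1,0,0,2.2],[-1.3,0,0.1,0,0,2.2],[-1.3,0,0,0,0,2.2]])

```text
clock: 31.5
position: [0.4576, -0.0711, 0.1388]
tool_rot: [-3.134, -0.004, -1.678]
force: [-0.6, -6.4, -1.4]
grip_width: 0.0168
```

Request:
arm_command(targets=[[-1.2,0,0.1,0,0,0.5],[-1.2,0,0.1,0,0,0]])

```text
clock: 31.7
position: [0.4577, -0.0703, 0.1388]
tool_rot: [-3.133, -0.006, -1.69]
force: [-1.4, -8.0, -1.0]
grip_width: 0.0165
```

Request:
arm_command(targets=[[-1.5,0,0.1,0,0,0],[-1.5,0,0.1,0,0,0]])

```text
clock: 31.9
position: [0.4577, -0.0693, 0.1389]
tool_rot: [-3.131, -0.01, -1.692]
force: [-1.7, -9.4, -1.3]
grip_width: 0.0168
```

Request:
arm_command(targets=[[-1.6,0,0.1,0,0,0],[-1.6,0,0.1,0,0,0]])

```text
clock: 32.1
position: [0.4577, -0.0685, 0.1391]
tool_rot: [-3.13, -0.013, -1.694]
force: [-0.4, -11.1, -1.1]
grip_width: 0.0166
```

Run:
```python
from h import *
arc([.491,-.073],-1,.138)
```

```text
t 32.1 yaw -97.1 tool-lag rad 0.009 radius 0.0336 fx 11.0 fy -0.9 q7 -0.63 w 0.016649781855966203
go [0.3 0.4 1.1] [-0.66 -0.77  0.  ]
```

Nut 4 is at its stop (11 N). Release, lift and check.

Request:
arm_command(targets=[[3,0,0,0,0,0],[1.7,0,0,0,0,0]])

```text
clock: 32.3
position: [0.4569, -0.0742, 0.1393]
tool_rot: [-3.129, -0.015, -1.694]
force: [0.8, -1.9, -1.3]
grip_width: 0.0168
```

Request:
arm_command(targets=[[0,0,0,0,0,0],[0,0,0,0,0,0],[0,0,-15,0,0,0],[0,0,-35,0,0,0],[0,0,-35,0,0,0],[0,0,-35,0,0,0],[0,0,-20,0,0,0]], grip=45)

```text
clock: 33.0
position: [0.4542, -0.0711, 0.2819]
tool_rot: [-3.135, -0.015, -1.695]
force: [-0.5, -0.2, -0.5]
grip_width: 0.0385
```

Request:
arm_command(targets=[[-35,-45,-5,0,0,0],[-30,-45,-5,0,0,0],[0,-45,0,0,0,0],[0,0,0,0,0,0],[0,0,0,0,0,0]])

```text
clock: 33.5
position: [0.5928, -0.0236, 0.2947]
tool_rot: [-3.131, -0.006, -1.692]
force: [-0.2, 0.2, -0.2]
grip_width: 0.0388
```

Run:
```python
from h import *
f,s=wrist("w6");print(s["clock"],s["position"],s["tool_rot"],s["force"]);oranges(f)
```

```text
33.5 [ 0.59275555 -0.02363095  0.29468142] [-3.13129822 -0.00616657 -1.69209803] [-0.2179792   0.23135734 -0.17479891]
[207. 150.] 314 top z 0.1473 top ctr [0.6492 0.0808 0.1461] n 158
[359. 180.] 211 top z 0.1478 top ctr [ 0.6005 -0.0674  0.1468] n 140
[235. 272.] 195 top z 0.1478 top ctr [0.5267 0.071  0.1757] n 54
```

View pics/w6.png

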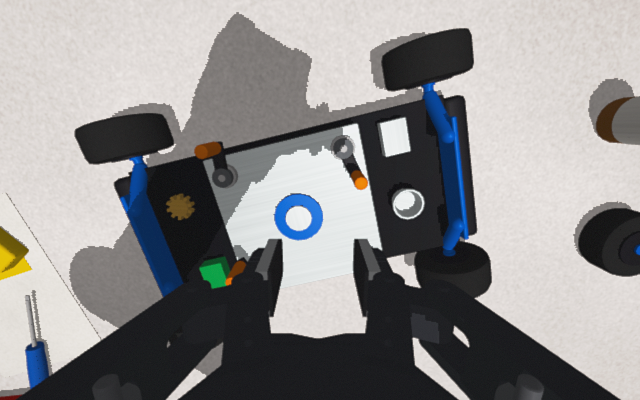

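Request:
arm_command(targets=[[-12,-45,-5,0,0,0],[-10,-45,-5,0,0,0],[0,0,0,0,0,0],[0,0,0,0,0,0]])

```text
clock: 33.95
position: [0.6829, -0.0121, 0.3055]
tool_rot: [-3.134, -0.003, -1.696]
force: [-0.1, -1.2, 0.3]
grip_width: 0.0387
```

Run:
```python
from h import *
f,s=wrist("w7");print(s["clock"],s["position"],s["tool_rot"]);oranges(f)
def plane(W,f,lo,hi):
    hsv=cv2.cvtColor(f["color"],cv2.COLOR_RGB2HSV);c=np.array([.553,.004]);a=.12
    p=W.reshape(-1,3);k=hsv.reshape(-1,3);q=(p[:,:2]-c)@np.array([[np.cos(a),-np.sin(a)],[np.sin(a),np.cos(a)]])
    m=(abs(q)<.085).all(1)&(p[:,2]>lo)&(p[:,2]<hi)&(k[:,1]<40)&(k[:,2]>90);A=np.c_[q[m],np.ones(m.sum())];print("plate tilt,z",np.linalg.lstsq(A,p[m,2],rcond=None)[0].round(4),m.sum())
plane(cloud(f,f["T"]),f,.08,.1);g=dict(np.load("w1.npz"));plane(cloud(g,g["T"]),g,.08,.1)
cv2.imwrite("pics/w7c.png",cv2.resize(f["color"][80:340,120:520,::-1],None,fx=2,fy=2,interpolation=cv2.INTER_CUBIC))
```

```text
33.95 [ 0.68294465 -0.01214589  0.30548276] [-3.13434601 -0.0034867  -1.69573963]
[239. 227.] 269 top z 0.1469 top ctr [0.6503 0.0815 0.146 ] n 120
[373. 243.] 46 top z 0.1282 top ctr [ 0.6063 -0.0687  0.1265] n 12
plate tilt,z [ 0.0033 -0.0011  0.0891] 8082
plate tilt,z [0.0041 0.0012 0.092 ] 14116
```

View pics/w7c.png

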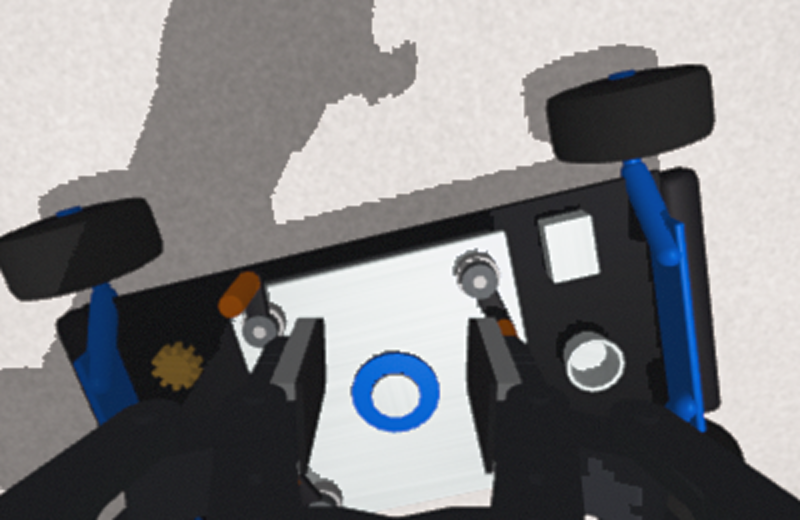

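Run:
```python
from h import *
f=bot.grab_frame("side");W=cloud(f);hsv=cv2.cvtColor(f["color"],cv2.COLOR_RGB2HSV)
m=cv2.inRange(hsv,(3,110,70),(18,255,255));k,l,st,c=cv2.connectedComponentsWithStats(m)
for i in range(1,k):
    if st[i,4]>12: p=W[l==i];print(c[i].round(0),st[i,4],np.nanmedian(p,0).round(3),np.nanmax(p[:,2]).round(3))
bot.job_done()
```

```text
[328. 166.] 21 [0.641 0.077 0.127] 0.144
[290. 181.] 50 [0.502 0.077 0.132] 0.148
[348. 196.] 44 [ 0.594 -0.073  0.134] 0.148
[310. 219.] 40 [ 0.452 -0.081  0.13 ] 0.146
[471. 266.] 137 [ 0.603 -0.46   0.188] 0.192
[466. 286.] 146 [ 0.595 -0.469  0.131] 0.146
the job is handed in; nothing more can be done
```

All four lever nuts are turned clockwise to their stops in the order 1, 3, 2, 4, and the job was handed in at about 34 s with the arm clear of the car.

**Stops:** At each nut the push force rose well above the roughly 3 N running force while the sleeve barely moved. The final pushes were about 10.6 N (nut 1), 9.8 N (nut 3), 10.2 N (nut 2) and 11 N (nut 4). Each lever was then backed off before release. The highest force I read at a sleeve was 11 N, against the 20 N limit, though I read force only at the end of each move.

**Plate:** It sits at 89.1 mm on average, down from 92.0 mm. The small slope I measured (0.003 rad) was already in the reading before I started.

**Sleeves and bystanders:** The wrist camera put sleeves 1–3 at 147–148 mm, about 3 mm lower than at the start. The gear, tin, screwdriver and other objects looked undisturbed in the views where they appeared.

**Not perfect or not confirmed:**
- While I was closing on lever 2, the tool drifted about 7 mm and pushed the sleeve slightly backwards at about 3 N. I then ran that nut to its stop.
- The stop stiffness was closest to the expected 0.3 mm/N at nuts 1 and 3. It read softer at nut 2 (about 0.45) and nut 4 (about 0.55).
- After release, sleeve 4 was visible only in the coarse side-camera picture, which put it where I left it to within about 10 mm, the same sort of offset the side camera showed for the other sleeves.

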